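# Turn the tube seam-up, then hold the kiln lid half open

## Task

We are about to braze the copper tube that lies on the hearth board. Roll it along the board, without picking it up, until its fluxed seam is on top and it lies still there; then lift the lid of the little kiln to 45 degrees and keep holding it there, so that I can load the tube with the tongs. The lid falls shut if it is let go, so do not drop it: finish while still holding it, and leave the other things on the bench where they are.

Things in the scene. Friction and masses are not known exactly. Their poses are not given: they have to be found in the camera images.
- tube: Copper tube, 32 mm outside diameter, 110 mm long, 140 g, ends plugged, loose on its side on the board (rolling resistance soon stops it). Origin on its axis at mid length, 36 mm above the table. x: along the axis; z: from the axis out through the seam, a dark line along the tube edged with pale dried flux, 8 mm wide in all. Seam on top: z straight up; it starts about 66 degrees off, to either side.
- board: Sand-coloured flat refractory hearth board, 220 x 220 x 20 mm, fixed on the table left or right of the middle, the kiln on the other side. Origin at table height, not in its middle: the middle is at x = -70 mm, y = 0 in its own frame; z up.
- kiln: Small grey bench kiln, fixed on the table: case 200 (x) x 220 (y) x 140 mm high, 176 mm with the closed lid. Origin at the centre of its underside; its front, with a black control knob low down, faces -x of its own frame; the lid is hinged along the upper rear edge (+x).
- lid: The kiln's lid with its handle: slab 200 x 220 x 35 mm in a grey steel frame, about 0.6 kg. Origin on the hinge line at mid width; closed, its axes are those of the kiln; opening turns it about its own +y so that the front edge rises. Falls shut when let go.
- lid_handle (a point): Middle of the handle: round dark-wood bar, 14 mm diameter, 124 mm long, parallel to the lid's front edge and 45 mm before it (axis to lid face), on two 8 mm steel arms 58 mm either side of this point. Closed: 245 mm before the hinge line, 18 mm above it, 158 mm above the table. Free space under the bar.
- lid_hinge (a point): Point on the hinge line at mid width, 140 mm above the table, fixed; the line runs along the kiln's y.
- lid_angle (a joint): Opening angle of the lid in rad: 0 shut, growing as the front edge rises, 0.785 is 45 degrees, 1.7 is its stop. No spring, almost no friction: its weight shuts it.
- charcoal: Bystander: black charcoal block, 35 x 90 x 25 mm, lying on the rear part of the board. Origin at the centre of its underside.
- tweezers: Bystander: soldering tweezers, 150 mm long, 7 mm thick, lying on the rear part of the board. Origin under their middle.
- flux_jar: Bystander: amber glass jar with steel cap, 54 mm diameter, 62 mm high, standing on the table before the middle. Origin under its centre.
- firebrick: Bystander: loose grey firebrick, 75 x 110 x 64 mm, on the table before the robot, to the right. Origin under its centre.
- steel_bowl: Bystander: steel bowl, 110 mm across, 42 mm high, at the left of the table. Origin under its centre.
- wire_spool: Bystander: spool of iron wire, 56 mm across, 38 mm high, at the right of the table. Origin under its centre.
- mallet: Bystander: hammer, 240 mm long, lying before the robot, to the left. Origin under it.
Mind the look-alikes: they are no part of the job. Of the things that look like the tube, the largest one is meant.

How it is judged:
By the outcome, as a careful person would: the job done as asked, in the order asked, and still so for the second after the job is handed in, while the arm keeps its last pose, push and grip.
It also fails if it takes over 54 s, if anything falls off the work surface, if the arm or the gripper's body presses on something with over 40 N, if the wrist force passes 120 N, or if a joint passes its speed limit or range.

## Robot

A 7-joint arm with a two-finger parallel gripper is mounted at the origin on the work surface. World frame = base frame: x ahead of the robot, y to its left, z up, the work surface at z = 0. Lengths are in mm, angles in rad, forces in N, time in s.
With the tool pointing down it reaches from about 425 to 875 mm from the base axis. Payload 4.7 kg.
Tool frame: the origin (TCP) lies between the finger pads; the fingertips stand 22 mm ahead of it and the grasp point (between the pads) lies 3 mm ahead of it; z points along the fingers, x is the direction in which the jaws open and shut, and the axes are right-handed (so a half turn about z gives the same grasp; the last joint's range is limited). The gripper opens to 87 mm and grips with 3 to 60 N. Pads are 19 mm wide; open, the fingers measure 117 mm over their backs; the gripper's body (75 mm by 190 mm) begins 51 mm behind the grasp point.
Start: joints at [1.339, 0.321, -0.07, 1.45, 0.023, 1.371, -0.057], TCP at [158.145, -630.487, 244.587] pointing down, gripper open.
Joint ranges: [-2.86, 2.86], [-0.3, 2.09], [-1.38, 1.24], [0.06, 2.45], [-1.56, 4.7], [0.09, 2.05], [-2.69, 2.69]. Speed limits (rad/s): [2.57, 2.57, 3.14, 3.14, 3.14, 3.14, 3.14].

## Interface

Orientations are given as a unit quaternion [w, x, y, z].
In Python, from plant import ctrl gives the robot as it stands.
- The arm moves only by the shell command python3 -m creep 'ROWS' [OPENING]. ROWS is JSON, a list of rows, each an object with "xyz": the shift along the tool's x, y, z scaled (see below), a list of three; "rotation": the turn, a rotation vector about the tool's x, y, z scaled (see below), a list of three. A call has 1 to 20 rows; each row shifts and turns the commanded pose from where the row before left it, along the tool's axes as they then stand; what a row does not reach is not made up. The controller multiplies each number of a shift by 2.5 cm and each number of a turn by 6 degrees. A row lasts 1/8 s, in which the tool goes at most 62.5 mm and 10.7 degrees, less where a joint would pass 70% of its speed; a pose out of reach is approached as far as the arm can. A call with a number of a shift or a turn outside -1 to 1 is refused whole. A call with a gripper value outside its range is refused whole. OPENING is the opening, from -1 (shut) to 1 (fully open), set as the call begins (- or left out, the last holds). The fingers move at their own pace and stop on an object; the grip force is fixed at half the most. Time passes only in rows, so rows that do not move let the fingers close. It gives the time, the measured TCP pose, the force and the opening at its end, in the units of the state.
- ctrl.read_state(): the state, without advancing time (a new reading comes with each control period).
- ctrl.read_camera(name): name is "side" or "top" or "wrist"; returns a dict with "color" (480x640x3 uint8, red, green, blue), "depth" (480x640 float32, mm along the optical axis (not along the pixel's ray), 0 where there is no reading), "K" (3x3 intrinsics, pixels), "view" (4x4, takes a point from world to camera coordinates). Camera axes: x right, y up, looking along -z (the intrinsics and any distortion apply to the point x, -y, -z); pixel columns grow to the right and rows downward; lengths in mm; the calibration is good to about 2 mm. A picture is of the moment at which its call begins.
- ctrl.close_job(): hands the job in, once; it reports no verdict.
The state is a dict: "clock": time; "qpos": joint angles; "dq": joint speeds; "effort": joint torques, N m; "ee_pos": TCP position; "ee_rot": TCP orientation; "wrist_force": force on the tool from outside, world axes, zero at the start; "wrist_torque": the same for the moment, N m; "gripper_width": finger opening in mm.
Only numpy, scipy, OpenCV 4.12 (cv2) and the standard library are available. Lean on these libraries where they do the work, as an engineer would, in place of code of your own. Each camera call takes 0.05 s, during which the arm holds its last target.

## Working session

There is one attempt and no reset: what is moved stays moved. The work goes in short steps, Python scripts to look and compute and a shell command to move; the robot and the scene stay as the last step left them, time stands still between calls to the robot, and variables do not carry over. Pictures are saved under pics/ and viewed, and the job is handed in when it is done.

```bash
ls; mkdir -p pics
cat > h.py <<'E'
import numpy as np, cv2
from plant import ctrl
def shot(name,fn):
    c=ctrl.read_camera(name)
    cv2.imwrite('pics/'+fn+'.png',cv2.cvtColor(c['color'],cv2.COLOR_RGB2BGR))
    np.savez('pics/'+fn+'.npz',**{k:np.asarray(v) for k,v in c.items()})
    return c
def pts(c):
    K=c['K'];d=c['depth'].astype(float)
    v,u=np.mgrid[0:d.shape[0],0:d.shape[1]]
    x=(u-K[0,2])/K[0,0]*d;y=(v-K[1,2])/K[1,1]*d
    P=np.stack([x,-y,-d,np.ones_like(d)],-1)
    W=P@np.linalg.inv(c['view']).T
    return W[...,:3]
def ray(c,u,v,z):
    K=c['K'];Vi=np.linalg.inv(c['view'])
    d=Vi[:3,:3]@np.array([(u-K[0,2])/K[0,0],-(v-K[1,2])/K[1,1],-1]);o=Vi[:3,3]
    return o+d*(z-o[2])/d[2]
E
python3 - <<'E'
from h import *
print(ctrl.read_state())
for n in ['top','side','wrist']:
    c=shot(n,n+'0'); print(n,c['K'],c['view'], [k for k in c])
E
```

```text
pics
{'clock': 0.0, 'qpos': array([ 1.33911538,  0.32186755, -0.07007649,  1.45165885,  0.02262908,
        1.37077828, -0.05688303]), 'dq': array([ 0.00048203,  0.00017361, -0.0012969 , -0.000861  ,  0.00092774,
       -0.00025672,  0.0008355 ]), 'effort': array([ 7.38175856e-06, -4.91300368e+01, -4.04548701e-01, -3.12524021e+01,
       -6.41582161e-02,  4.39174077e-02,  1.63275818e-04]), 'ee_pos': array([ 157.97220676, -629.99747779,  243.44058156]), 'ee_rot': array([-5.40708533e-04,  7.88465770e-01, -6.15077883e-01, -7.96358731e-04]), 'wrist_force': array([ 0.12169586, -0.6628778 , -0.18419097]), 'wrist_torque': array([-0.06318403, -0.00196   , -0.03461123]), 'gripper_width': 87.01400536669537}
top [[607.9283135    0.         322.06551972]
 [  0.         607.9283135  255.83957087]
 [  0.           0.           1.        ]] [[-2.56097902e-02 -9.99667088e-01 -3.13867204e-03  1.19242842e+01]
 [ 9.92140098e-01 -2.58013981e-02  1.22443105e-01 -5.45987527e+02]
 [-1.22483324e-01  2.17398420e-05  9.92470571e-01 -1.41307258e+03]
 [ 0.00000000e+00  0.00000000e+00  0.00000000e+00  1.00000000
[... 205 characters left out ...]
 4.86068703e-03 -4.11799487e+02]
 [ 3.61256668e-01  4.04049373e-01  8.40379512e-01 -2.81526097e+02]
 [-5.66798789e-01 -6.20484072e-01  5.41976614e-01 -1.30192438e+03]
 [ 0.00000000e+00  0.00000000e+00  0.00000000e+00  1.00000000e+00]] ['color', 'depth', 'K', 'view']
wrist [[432.49589252   0.         316.8782642 ]
 [  0.         432.49589252 240.50679793]
 [  0.           0.           1.        ]] [[ 2.43784796e-01 -9.69826434e-01 -2.37925954e-03 -6.46973831e+02]
 [ 9.23651198e-01  2.32924349e-01 -3.04326654e-01  3.80803845e+01]
 [ 2.95698221e-01  7.19926055e-02  9.52564762e-01 -3.92931680e+02]
 [ 0.00000000e+00  0.00000000e+00  0.00000000e+00  1.00000000e+00]] ['color', 'depth', 'K', 'view']
```

View pics/top0.png

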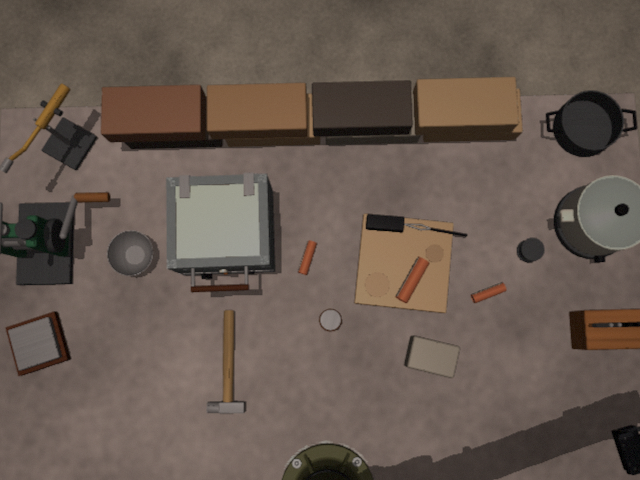

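View pics/side0.png

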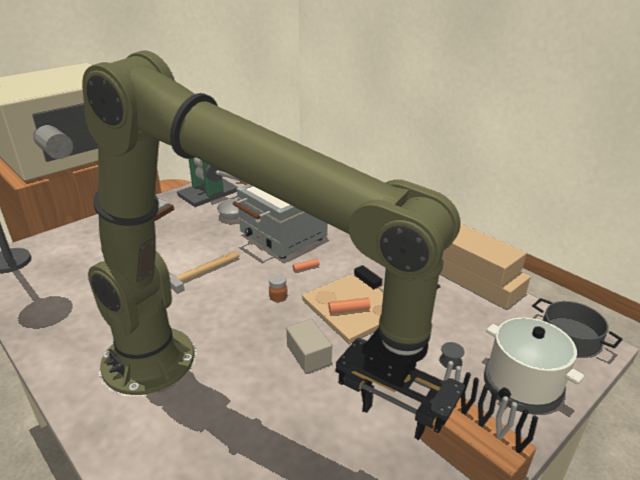

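View pics/wrist0.png

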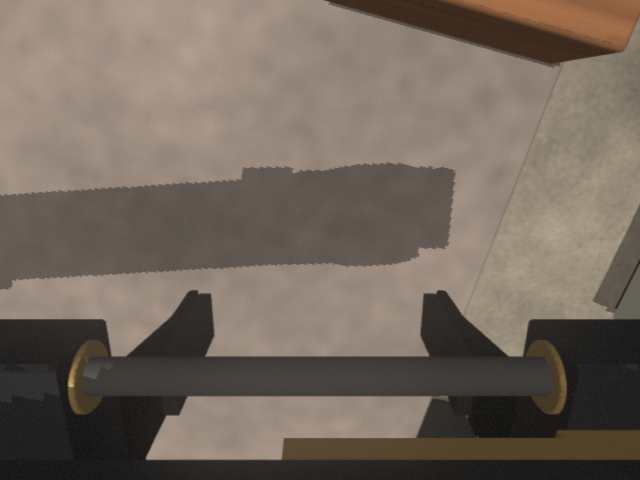

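The top view shows the board at about (405,262) with the tube at (412,280). The kiln is at (220,225), with its handle bar at (220,289). Next I measure the tube, board and handle, and zoom in to find the seam.

Run:
```python
from h import *
c=dict(np.load('pics/top0.npz'))
im=cv2.cvtColor(c['color'],cv2.COLOR_RGB2BGR)
a=cv2.resize(im[205:320,345:515],None,fx=4.7,fy=4.7,interpolation=cv2.INTER_CUBIC)
cv2.imwrite('pics/z_top.png',a)
s=dict(np.load('pics/side0.npz'))
b=cv2.cvtColor(s['color'],cv2.COLOR_RGB2BGR)[260:350,290:400]
cv2.imwrite('pics/z_side.png',cv2.resize(b,None,fx=6,fy=6,interpolation=cv2.INTER_CUBIC))
hsv=cv2.cvtColor(im,cv2.COLOR_BGR2HSV)
m=((hsv[...,0]<12)&(hsv[...,1]>130)&(hsv[...,2]>90)).astype(np.uint8)
m=cv2.morphologyEx(m,cv2.MORPH_CLOSE,np.ones((5,5)))
W=pts(c)
for ct in cv2.findContours(m,0,2)[0]:
    if cv2.contourArea(ct)<60: continue
    r=cv2.minAreaRect(ct); bx=cv2.boxPoints(r)
    print(np.round(r[0],1),np.round(r[1],1),round(r[2],1),'px; ctr@36',ray(c,*r[0],36).round(1))
    print([ray(c,*p,36).round(0)[:2].tolist() for p in bx])
# board
bm=((hsv[...,0]>10)&(hsv[...,0]<22)&(hsv[...,1]>80)&(hsv[...,2]>140)).astype(np.uint8); bm[:205]=0;bm[320:]=0;bm[:,:345]=0;bm[:,460:]=0
bm=cv2.morphologyEx(bm,cv2.MORPH_CLOSE,np.ones((15,15)))
ct=max(cv2.findContours(bm,0,2)[0],key=cv2.contourArea);r=cv2.minAreaRect(ct)
print('board',r,[ray(c,*p,20).round(0)[:2].tolist() for p in cv2.boxPoints(r)],ray(c,*r[0],20))
# handle
for u,v in [(195,289),(210,289),(220,289),(235,288),(246,288)]:
    print(u,v,W[v,u].round(1))
for u,v in [(170,180),(270,178),(172,265),(270,265),(220,220),(185,190),(250,185)]:print('kiln',u,v,W[v,u].round(1))
```

```text
[488.4 292.7] [ 8.2 35.1] 68.2 px; ctr@36 [ 448.3 -391.6   36. ]
[[443.0, -349.0], [472.0, -428.0], [454.0, -434.0], [425.0, -355.0]]
[412.7 279.8] [11.8 47.6] 29.9 px; ctr@36 [ 483.2 -214.7   36. ]
[[442.0, -173.0], [539.0, -233.0], [524.0, -257.0], [428.0, -196.0]]
[307.1 257.2] [ 8.  33.3] 17.1 px; ctr@36 [543.4  33.4  36. ]
[[509.0, 55.0], [584.0, 30.0], [578.0, 12.0], [503.0, 37.0]]
board ((404.293212890625, 262.74395751953125), (90.53169250488281, 88.62755584716797), 6.072456359863281) [[435.0, -77.0], [647.0, -106.0], [618.0, -323.0], [407.0, -290.0]] [ 525.98773933 -198.83550328   20.        ]
195 289 [465.3 272.8 164.3]
210 289 [464.5 240.6 164. ]
220 289 [464.3 219.9 159.2]
235 288 [465.4 187.1 161.8]
246 288 [464.6 163.1 164. ]
kiln 170 180 [704.8 326.  171.3]
kiln 270 178 [748.6 122.   -3.8]
kiln 172 265 [517.3 319.9 174.7]
kiln 270 265 [514.  111.6 154.8]
kiln 220 220 [613.7 217.6 168.2]
kiln 185 190 [679.9 291.5 178.5]
kiln 250 185 [689.2 151.2 170.7]
```

Run:
```python
from h import *
c=dict(np.load('pics/top0.npz'))
im=cv2.cvtColor(c['color'],cv2.COLOR_RGB2BGR)
cv2.imwrite('pics/z_kiln.png',cv2.resize(im[165:305,150:300],None,fx=4,fy=4,interpolation=cv2.INTER_CUBIC))
```

```text
(no output)
```

View pics/z_top.png

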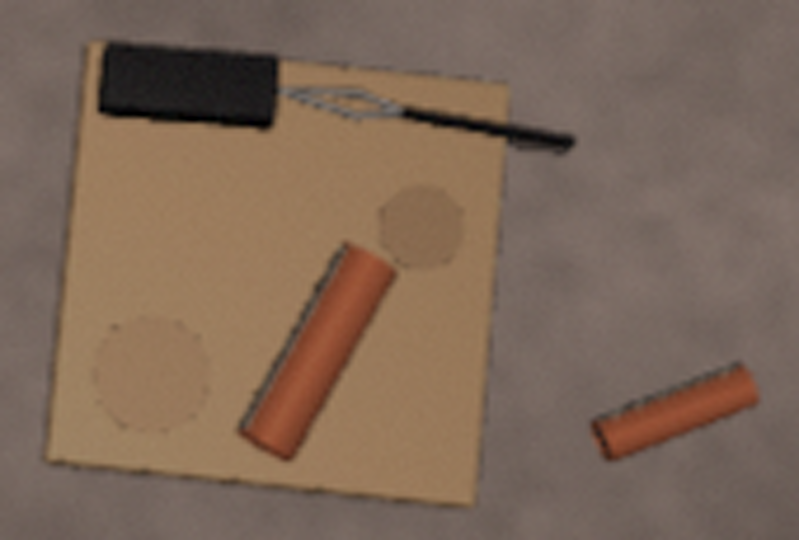

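View pics/z_side.png

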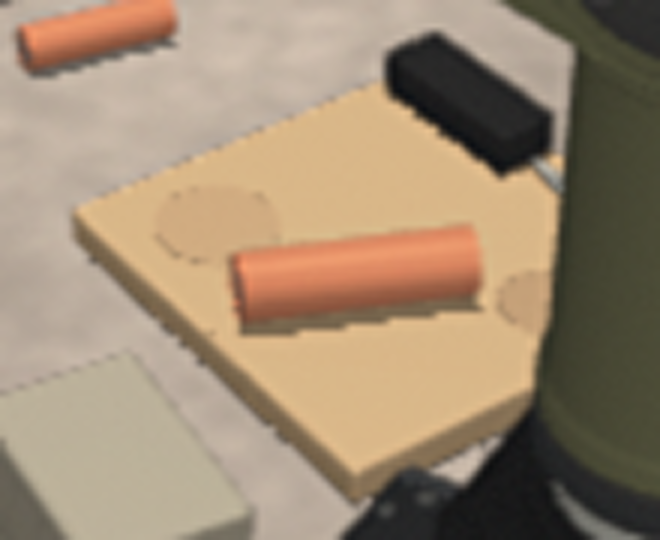

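View pics/z_kiln.png

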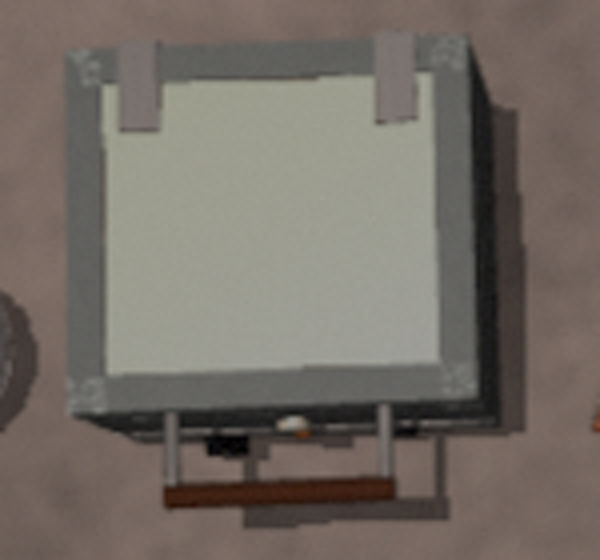

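The tube lies diagonally. A dark and pale line runs along its upper-left edge, from about (345,245) to (240,430) in the zoomed view, so the seam is on the left and the tube has to roll towards the lower right by about 18 mm. I'll work out the wrist camera's mounting and plan a closer look.

```bash
cat >> h.py <<'E'
from scipy.spatial.transform import Rotation as R
def tool(s=None):
    s=s or ctrl.read_state(); q=s['ee_rot']; return np.array(s['ee_pos']),R.from_quat([q[1],q[2],q[3],q[0]])
def plan(target_pos=None,xang=None,tilt=None):
    """shift in tool units and rotation units to target; xang=world angle deg of tool x with tool down"""
    p,r=tool()
    if target_pos is not None: print('shift units (25mm):',(r.inv().apply(np.array(target_pos)-p)/25).round(2))
    if xang is not None:
        a=np.radians(xang); M=np.array([[np.cos(a),np.sin(a),0],[np.sin(a),-np.cos(a),0],[0,0,-1]])
        rv=(r.inv()*R.from_matrix(M)).as_rotvec(); print('rot units (6deg):',(np.degrees(rv)/6).round(2),'deg',np.degrees(rv).round(1))
        if target_pos is not None: print('shift in target frame:',(M.T@(np.array(target_pos)-p)/25).round(2))
E
python3 - <<'E'
from h import *
c=dict(np.load('pics/wrist0.npz')); p,r=tool()
Vi=np.linalg.inv(c['view'])
print('cam in tool',r.inv().apply(Vi[:3,3]-p), 'look dir in tool',r.inv().apply(-Vi[:3,2]),'right',r.inv().apply(Vi[:3,0]))
t=dict(np.load('pics/top0.npz'));W=pts(t)
# tube points from depth
hsv=cv2.cvtColor(t['color'],cv2.COLOR_RGB2HSV)
sel=(W[...,2]>26)&(W[...,2]<60)&(np.abs(W[...,0]-483)<70)&(np.abs(W[...,1]+215)<60)
P=W[sel]; print(len(P),P.mean(0)); xy=P[:,:2]; r_=cv2.minAreaRect(xy.astype(np.float32)); print(r_, np.percentile(P[:,2],[50,95,99]))
# lid edges
sel=(W[...,2]>165)&(W[...,2]<185)&(np.abs(W[...,0]-610)<140)&(np.abs(W[...,1]-218)<140)
print('lid',cv2.minAreaRect(W[sel][:,:2].astype(np.float32)), cv2.boxPoints(cv2.minAreaRect(W[sel][:,:2].astype(np.float32))).round(0).tolist(), np.median(W[sel][:,2]))
sel=(W[...,2]>145)&(W[...,2]<185)&(W[...,0]<482)&(W[...,0]>430)&(np.abs(W[...,1]-218)<100)
rr=cv2.minAreaRect(W[sel][:,:2].astype(np.float32));print('bar',rr,cv2.boxPoints(rr).round(0).tolist(),W[sel].mean(0),np.percentile(W[sel][:,2],[10,50,90]))
plan([483-70,-215-10,240],-122.4)
E
```

```text
cam in tool [  -1.95493007  -83.62903757 -140.62397139] look dir in tool [-7.42542081e-04  3.04236421e-01  9.52596267e-01] right [ 9.99999483e-01 -4.36055311e-04  9.18758171e-04]
654 [ 485.15002922 -213.33479273   46.42166403]
((482.8743896484375, -223.47433471679688), (100.16616821289062, 138.0813446044922), 89.42516326904297) [47.35334613 53.31070572 55.38332492]
lid ((593.4009399414062, 222.09825134277344), (246.91355895996094, 220.82054138183594), 0.7614892721176147) [[468.0, 331.0], [471.0, 110.0], [718.0, 113.0], [715.0, 334.0]] 173.21407954967538
bar ((470.4800720214844, 220.6717987060547), (124.25550079345703, 20.322895050048828), 89.72389221191406) [[460.0, 159.0], [480.0, 158.0], [481.0, 283.0], [461.0, 283.0]] [468.1382056  220.65537662 161.97847905] [158.44520184 161.84310808 165.75765909]
shift units (25mm): [-13.23 -13.84   0.17]
rot units (6deg): [0.01 0.01 7.75] deg [ 0.   0.1 46.5]
shift in target frame: [-19.15   0.07   0.15]
```

Run:
```python
from h import *
plan([483,-215,200],-122.4)
```

```text
shift units (25mm): [-12.94 -16.65   1.77]
rot units (6deg): [0.01 0.01 7.75] deg [ 0.   0.1 46.5]
shift in target frame: [-20.98  -2.08   1.75]
```

```bash
python3 -m creep '[{"xyz":[-0.4,-0.5,0],"rotation":[0,0,0]},{"xyz":[-0.76,-0.98,0.1],"rotation":[0,0,0]},{"xyz":[-0.76,-0.98,0.1],"rotation":[0,0,0]},{"xyz":[-0.76,-0.98,0.1],"rotation":[0,0,0]},{"xyz":[-0.76,-0.98,0.1],"rotation":[0,0,0]},{"xyz":[-0.76,-0.98,0.1],"rotation":[0,0,0]},{"xyz":[-0.76,-0.98,0.1],"rotation":[0,0,0]},{"xyz":[-0.76,-0.98,0.1],"rotation":[0,0,0]},{"xyz":[-0.76,-0.98,0.1],"rotation":[0,0,0]},{"xyz":[-0.76,-0.98,0.1],"rotation":[0,0,0]},{"xyz":[-0.76,-0.98,0.1],"rotation":[0,0,0]},{"xyz":[-0.76,-0.98,0.1],"rotation":[0,0,0]},{"xyz":[-0.76,-0.98,0.1],"rotation":[0,0,0]},{"xyz":[-0.76,-0.98,0.1],"rotation":[0,0,0]},{"xyz":[-0.76,-0.98,0.1],"rotation":[0,0,0]},{"xyz":[-0.76,-0.98,0.1],"rotation":[0,0,0]},{"xyz":[-0.76,-0.98,0.1],"rotation":[0,0,0]},{"xyz":[-0.3,-0.4,0.1],"rotation":[0,0,0]}]' && python3 -m creep '[{"xyz":[0,0,0],"rotation":[0,0,0.97]},{"xyz":[0,0,0],"rotation":[0,0,0.97]},{"xyz":[0,0,0],"rotation":[0,0,0.97]},{"xyz":[0,0,0],"rotation":[0,0,0.97]},{"xyz":[0,0,0],"rotation":[0,0,0.97]},{"xyz":[0,0,0],"rotation":[0,0,0.97]},{"xyz":[0,0,0],"rotation":[0,0,0.97]},{"xyz":[0,0,0],"rotation":[0,0,0.97]}]'
python3 - <<'E'
from h import *
shot('wrist','w1'); print(ctrl.read_state()['clock'],ctrl.read_state()['qpos']); plan([483,-215,200],-122.4)
E
```

```text
clock: 2.4
ee_pos: [482.8, -214.9, 202.0]
ee_rot: [-0.0, 0.79, -0.614, 0.0]
wrist_force: [-0.2, -0.4, -0.2]
gripper_width: 87.2
clock: 3.4
ee_pos: [481.2, -218.2, 201.9]
ee_rot: [-0.0, -0.479, 0.878, -0.0]
wrist_force: [-0.7, 0.1, 0.2]
gripper_width: 87.2
3.45 [ 0.76719694  0.11171493 -0.41775935  1.79692902  0.04861458  1.24328202
 -1.80867592]
shift units (25mm): [-0.15  0.01  0.08]
rot units (6deg): [ 0.   -0.01 -0.08] deg [ 0.  -0.  -0.5]
shift in target frame: [-0.15  0.01  0.08]
```

View pics/w1.png

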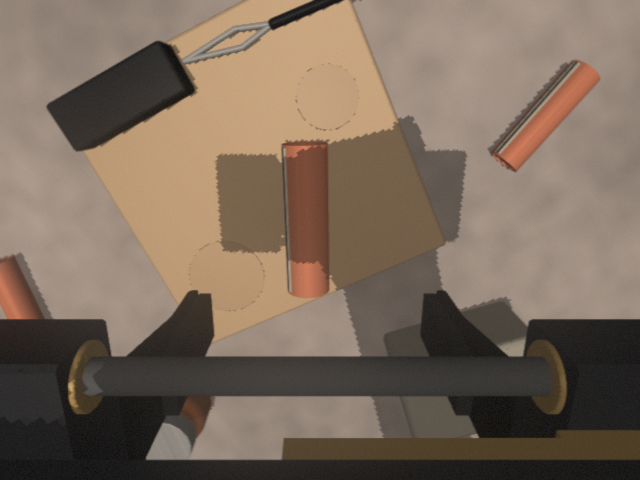

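The wrist view shows the tube upright, from (283–327,142) to (290–329,296), with the pale and dark seam along its left edge. Tool x points right in the image, so the tube must roll along tool +x.

Run:
```python
from h import *
c=dict(np.load('pics/w1.npz')); p,r=tool()
for u,v in [(282,142),(327,142),(290,296),(329,296),(305,145),(309,294)]:
    w=ray(c,u,v,36); print((u,v),w.round(1),'tool',r.inv().apply(w-p).round(1))
for u,v in [(213,341),(446,240),(84,150)]: w=ray(c,u,v,20); print('board',w.round(1),r.inv().apply(w-p).round(1))
im=cv2.cvtColor(c['color'],cv2.COLOR_RGB2BGR)[130:305,260:350]
cv2.imwrite('pics/z_w1.png',cv2.resize(im,None,fx=3.4,fy=3.4,interpolation=cv2.INTER_CUBIC))
```

```text
(282, 142) [ 541.9 -227.3   36. ] tool [-25.5 -55.9 165.9]
(327, 142) [ 525.1 -253.6   36. ] tool [  5.7 -56.  165.9]
(290, 296) [ 441.7 -166.9   36. ] tool [-21.7  61.1 165.9]
(329, 296) [ 425.3 -192.4   36. ] tool [  8.5  61.  166. ]
(305, 145) [ 531.6 -239.6   36. ] tool [ -9.5 -53.9 165.9]
(309, 294) [ 435.1 -180.2   36. ] tool [ -7.   59.3 165.9]
board [436.5 -83.9  20. ] [-88.6 110.4 181.9]
board [ 409.9 -291.5   20. ] [100.1  20.1 182. ]
board [ 615.2 -100.    20. ] [-172.2  -48.3  181.8]
```

View pics/z_w1.png

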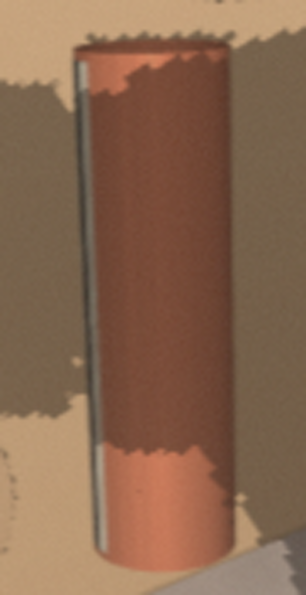

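```bash
python3 -m creep '[{"xyz":[-0.33,0.1,0.5],"rotation":[0,0,-0.27]},{"xyz":[0,0,0.8],"rotation":[0,0,0]},{"xyz":[0,0,0.8],"rotation":[0,0,0]},{"xyz":[0,0,0.8],"rotation":[0,0,0]},{"xyz":[0,0,0.8],"rotation":[0,0,0]},{"xyz":[0,0,0.6],"rotation":[0,0,0]},{"xyz":[0,0,0],"rotation":[0,0,0]},{"xyz":[0,0,0],"rotation":[0,0,0]}]' 0.38
python3 - <<'E'
from h import *
shot('wrist','w2');plan([483,-215,48],None)
E
```

```text
clock: 4.45
ee_pos: [484.7, -209.5, 95.0]
ee_rot: [0.0, -0.494, 0.87, -0.0]
wrist_force: [0.7, 0.4, 0.6]
gripper_width: 59.9
shift units (25mm): [ 0.22 -0.04  1.89]
```

View pics/w2.png

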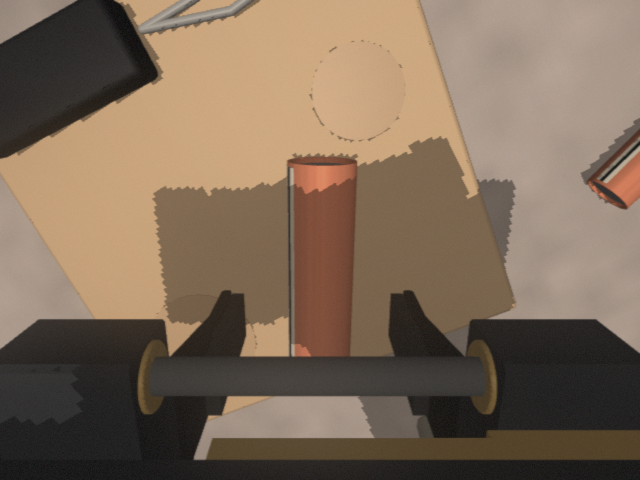

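The tube is centred between the jaws (289–357 px at its far end), and the seam can be seen from here. I'll go down the rest of the way.

```bash
python3 -m creep '[{"xyz":[0,0,0.6],"rotation":[0,0,0]},{"xyz":[0,0,0.6],"rotation":[0,0,0]},{"xyz":[0,0,0.4],"rotation":[0,0,0]},{"xyz":[0,0,0.26],"rotation":[0,0,0]},{"xyz":[0.2,0,0],"rotation":[0,0,0]},{"xyz":[0.2,0,0],"rotation":[0,0,0]},{"xyz":[0,0,0],"rotation":[0,0,0]}]'
python3 - <<'E'
from h import *
shot('wrist','w3')
E
```

```text
clock: 5.38
ee_pos: [479.1, -219.0, 48.5]
ee_rot: [0.0, -0.493, 0.87, -0.0]
wrist_force: [0.4, 0.1, 0.3]
gripper_width: 60.2
```

View pics/w3.png

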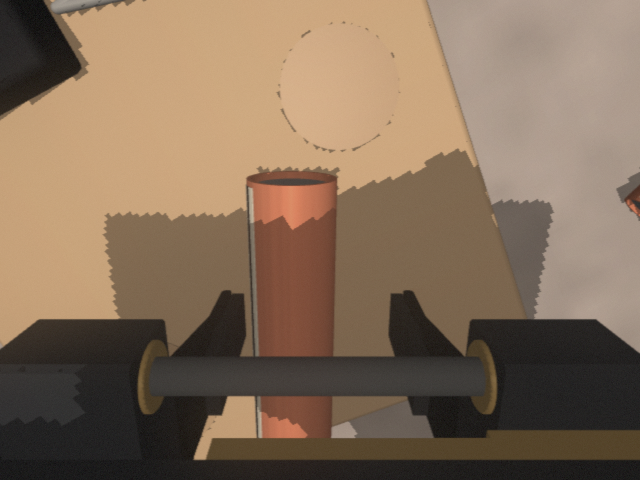

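The left finger is close to the tube's left edge, with the seam at about x=250. Now a slow push.

```bash
python3 -m creep '[{"xyz":[0.1,0,0],"rotation":[0,0,0]},{"xyz":[0.1,0,0],"rotation":[0,0,0]},{"xyz":[0.1,0,0],"rotation":[0,0,0]},{"xyz":[0.1,0,0],"rotation":[0,0,0]},{"xyz":[0.1,0,0],"rotation":[0,0,0]},{"xyz":[0.1,0,0],"rotation":[0,0,0]},{"xyz":[0,0,0],"rotation":[0,0,0]},{"xyz":[0,0,0],"rotation":[0,0,0]}]'
python3 - <<'E'
from h import *
shot('wrist','w4')
E
```

```text
clock: 6.42
ee_pos: [471.5, -230.9, 48.0]
ee_rot: [-0.0, -0.494, 0.87, -0.0]
wrist_force: [-0.6, -0.7, -0.1]
gripper_width: 59.8
```

View pics/w4.png

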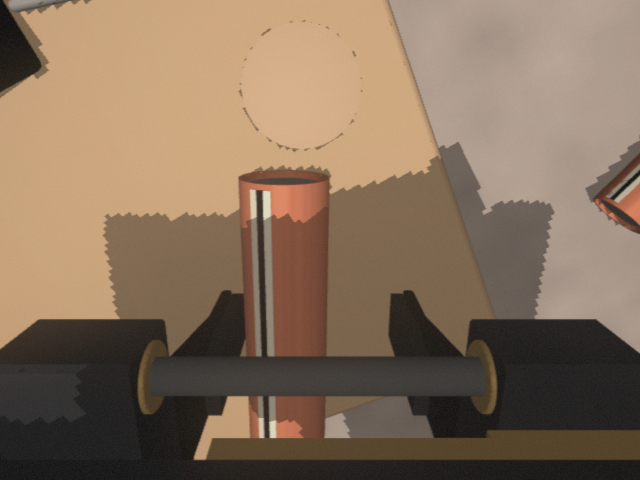

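The tube rolls. The dark seam line is now at (260,200), between the tube edges at 240 and 328. I'll write an angle estimator.

```bash
cat >> h.py <<'E'
from scipy.optimize import least_squares
def proj(c,w):
    q=c['view'][:3,:3]@w+c['view'][:3,3]; K=c['K']
    return np.array([K[0,0]*q[0]/-q[2]+K[0,2],K[1,1]*(-q[1])/-q[2]+K[1,2]])
def seam(c,L,Rr,S):
    """L,Rr,S: two pixels each on left edge, right edge, dark line. Returns axis pts at z=36 and seam angle from up (deg, + towards right of image)"""
    o=np.linalg.inv(c['view'])[:3,3]
    def d(p):
        w=ray(c,p[0],p[1],0)-o; return w/np.linalg.norm(w)
    def pl(ps): # plane through cam and edge line
        n=np.cross(d(ps[0]),d(ps[1])); return n/np.linalg.norm(n)
    nL,nR=pl(L),pl(Rr)
    m0=ray(c,*((np.array(L[0])+Rr[0])/2),36);m1=ray(c,*((np.array(L[1])+Rr[1])/2),36)
    a=(m1-m0)/np.linalg.norm(m1-m0); h=np.cross(a,[0,0,1]); # horizontal perp
    def axis(x): A=m0+h*x[0]; B=m1+h*x[1]; return A,B
    def res(x):
        A,B=axis(x); o_=[]
        for P in (A,B): o_+= [abs(nL@(P-o))-abs(nR@(P-o))]
        return o_
    x=least_squares(res,[0,0]).x; A,B=axis(x)
    a=(B-A)/np.linalg.norm(B-A); h=np.cross(a,[0,0,1])
    rt=np.linalg.inv(c['view'])[:3,0]; h=h*np.sign(h@rt)
    rad=[round(float(abs(n@(P-o))),1) for n in (nL,nR) for P in (A,B)]
    out=[]
    for p in S:
        dd=d(p)
        # intersect ray with cylinder radius 16
        oo=o-A; u=np.array([oo@h,oo[2]]);w=np.array([dd@h,dd[2]])
        k=np.roots([w@w,2*u@w,u@u-256]); 
        t=min(k.real); q=u+t*w; out.append(round(float(np.degrees(np.arctan2(q[0],q[1]))),1))
    print('axis',A.round(1),B.round(1),'apparent radii',rad,'seam deg',out)
    return A,B,out
E
python3 - <<'E'
from h import *
for f in ['w1','w3','w4']:
    c=dict(np.load(f'pics/{f}.npz')); g=c['color'].astype(int)
    for v in ([180,250] if f=='w1' else [200,270,340]):
        print(f,v,[tuple(int(k) for k in g[v,u]) for u in range(236,300,2)] if v in(200,340) and f=='w4' else '')
c=dict(np.load('pics/w4.npz'))
seam(c,[(241,200),(245,340)],[(328.5,200),(326.5,340)],[(260,200),(265,340)])
E
```

```text
w1 180 
w1 250 
w3 200 
w3 270 
w3 340 
w4 200 [(205, 167, 127), (199, 160, 123), (143, 94, 71), (153, 96, 72), (167, 105, 79), (173, 106, 79), (180, 111, 83), (205, 175, 148), (217, 206, 177), (216, 204, 177), (133, 122, 106), (62, 53, 45), (62, 50, 42), (104, 99, 85), (221, 216, 190), (224, 220, 195), (223, 219, 194), (209, 182, 154), (213, 131, 98), (219, 135, 100), (219, 136, 100), (219, 138, 101), (220, 139, 103), (219, 138, 101), (219, 137, 101), (219, 136, 99), (215, 130, 95), (209, 126, 93), (203, 122, 91), (203, 124, 91), (204, 124, 91), (204, 123, 91)]
w4 270 
w4 340 [(41, 35, 30), (39, 34, 28), (40, 35, 28), (38, 29, 27), (80, 66, 51), (102, 70, 55), (106, 68, 53), (111, 69, 53), (114, 71, 55), (118, 77, 59), (133, 120, 103), (136, 127, 111), (108, 99, 87), (48, 42, 37), (43, 36, 31), (66, 60, 53), (141, 132, 114), (142, 133, 116), (144, 133, 117), (128, 95, 77), (129, 81, 61), (130, 81, 61), (129, 79, 60), (129, 80, 59), (125, 78, 58), (125, 78, 58), (129, 81, 61), (127, 80, 60), (124, 77, 57), (127, 81, 63), (126, 78, 59), (127, 79, 59)]
axis [ 519.8 -245.2   36. ] [ 471.2 -215.1   36. ] apparent radii [15.6, 16.2, 15.6, 16.2] seam deg [-26.6, -24.3]
```

```bash
python3 -m creep '[{"xyz":[0.08,0,0],"rotation":[0,0,0]},{"xyz":[0.08,0,0],"rotation":[0,0,0]},{"xyz":[0.08,0,0],"rotation":[0,0,0]},{"xyz":[0.02,0,0],"rotation":[0,0,0]},{"xyz":[0,0,0],"rotation":[0,0,0]},{"xyz":[0,0,0],"rotation":[0,0,0]}]'
python3 - <<'E'
from h import *
shot('wrist','w5')
E
```

```text
clock: 7.22
ee_pos: [468.1, -236.5, 48.0]
ee_rot: [-0.0, -0.494, 0.87, 0.0]
wrist_force: [-0.8, 0.0, 0.5]
gripper_width: 59.9
```

View pics/w5.png

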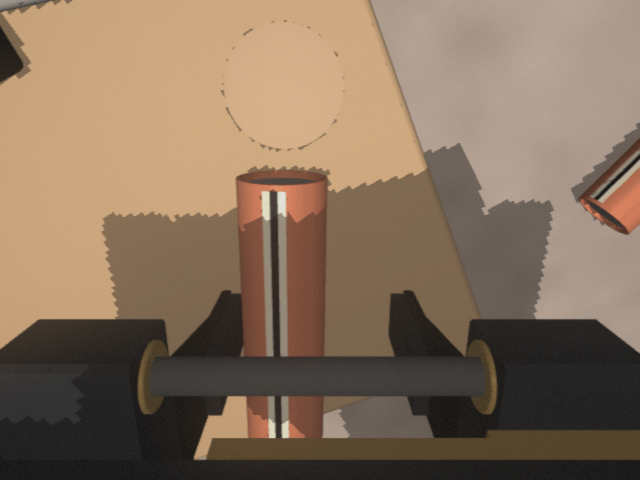

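```bash
cat >> h.py <<'E'
def rows(c,vs,lo,hi):
    """dark-line centre and tube edges on image rows, by colour"""
    hsv=cv2.cvtColor(c['color'],cv2.COLOR_RGB2HSV); L=[];Rr=[];S=[]
    for v in vs:
        h=hsv[v,lo:hi]
        cop=(h[:,0]<12)&(h[:,1]>120)
        val=h[:,2].astype(float); k=np.where(cop)[0]
        med=np.median(val[k]); inn=np.arange(k[0],k[-1])
        dk=inn[(val[inn]<0.6*med)&(h[inn,1]<115)]
        L.append((lo+k[0]-.5,v));Rr.append((lo+k[-1]+.5,v));S.append((lo+dk.mean() if len(dk) else -1,v))
    print(L,Rr,S); return L,Rr,S
E
python3 - <<'E'
from h import *
c=dict(np.load('pics/w5.npz')); print('w5'); seam(c,*rows(c,[200,320],200,380))
c=dict(np.load('pics/w4.npz')); print('w4'); seam(c,*rows(c,[200,320],200,380))
E
```

```text
w5
[(np.float64(237.5), 200), (np.float64(241.5), 320)] [(np.float64(325.5), 200), (np.float64(323.5), 320)] [(np.float64(273.0), 200), (np.float64(275.5), 320)]
axis [ 517.1 -249.8   36. ] [ 476.1 -224.4   36. ] apparent radii [15.7, 16.0, 15.7, 16.0] seam deg [-5.7, -4.8]
w4
[(np.float64(239.5), 200), (np.float64(245.5), 320)] [(np.float64(328.5), 200), (np.float64(325.5), 320)] [(np.float64(259.5), 200), (np.float64(263.0), 320)]
axis [ 520. -245.   36.] [ 478.8 -219.8   36. ] apparent radii [15.9, 15.6, 15.9, 15.6] seam deg [-26.1, -26.3]
```

The seam is still about 5° left of the top (dark line at (273,200), tube edges 237 and 326). A small nudge of 1.5 mm, then back away.

```bash
python3 -m creep '[{"xyz":[0.03,0,0],"rotation":[0,0,0]},{"xyz":[0.03,0,0],"rotation":[0,0,0]},{"xyz":[0,0,0],"rotation":[0,0,0]},{"xyz":[0,0,0],"rotation":[0,0,0]}]'
python3 - <<'E'
from h import *
c=shot('wrist','w6'); seam(c,*rows(c,[200,320],200,380))
E
```

```text
clock: 7.78
ee_pos: [467.3, -237.8, 48.0]
ee_rot: [-0.0, -0.494, 0.87, -0.0]
wrist_force: [-0.4, -0.6, 0.3]
gripper_width: 60.0
[(np.float64(235.5), 200), (np.float64(240.5), 320)] [(np.float64(323.5), 200), (np.float64(321.5), 320)] [(np.float64(274.0), 200), (np.float64(276.5), 320)]
axis [ 516.6 -250.5   36. ] [ 475.6 -225.2   36. ] apparent radii [15.7, 15.8, 15.7, 15.8] seam deg [-2.0, -1.3]
```

```bash
python3 -m creep '[{"xyz":[0.015,0,0],"rotation":[0,0,0]},{"xyz":[0,0,0],"rotation":[0,0,0]},{"xyz":[-0.1,0,0],"rotation":[0,0,0]},{"xyz":[-0.2,0,0],"rotation":[0,0,0]},{"xyz":[-0.2,0,0],"rotation":[0,0,0]},{"xyz":[0,0,-0.3],"rotation":[0,0,0]},{"xyz":[0,0,-0.8],"rotation":[0,0,0]},{"xyz":[0,0,-1],"rotation":[0,0,0]},{"xyz":[0,0,-1],"rotation":[0,0,0]},{"xyz":[0,0,-1],"rotation":[0,0,0]},{"xyz":[0,0,-1],"rotation":[0,0,0]},{"xyz":[0,0,-1],"rotation":[0,0,0]},{"xyz":[0,0,-0.5],"rotation":[0,0,0]},{"xyz":[0,0,0],"rotation":[0,0,0]}]'
python3 - <<'E'
from h import *
shot('wrist','w7')
plan([465,220,300],0); plan([465,220,300],180)
print(ctrl.read_state()['qpos'])
E
```

```text
clock: 9.57
ee_pos: [474.0, -227.6, 213.9]
ee_rot: [0.0, -0.493, 0.87, -0.001]
wrist_force: [-0.2, -0.1, 0.6]
gripper_width: 59.9
shift units (25mm): [-15.19   9.47  -3.49]
rot units (6deg): [  0.    -0.   -20.14] deg [   0.    -0.  -120.9]
shift in target frame: [ -0.34 -17.9   -3.49]
shift units (25mm): [-15.19   9.47  -3.49]
rot units (6deg): [-0.   -0.    9.86] deg [-0.  -0.  59.1]
shift in target frame: [ 0.34 17.9  -3.49]
[ 0.79218016  0.09632449 -0.41740591  1.79021645  0.04111813  1.26359415
 -1.74532509]
```

View pics/w7.png

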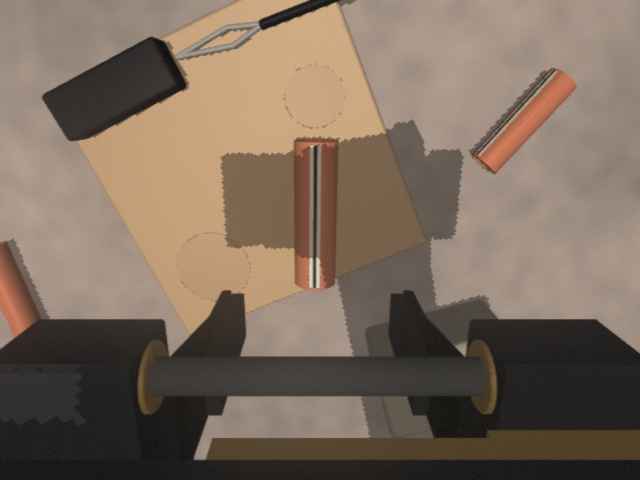

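Run:
```python
from h import *
c=dict(np.load('pics/w7.npz')); seam(c,*rows(c,[165,240],280,350))
c=shot('top','t1')
t=dict(np.load('pics/top0.npz'));W=pts(t)
im=t['color']
# bar: brown pixels
hsv=cv2.cvtColor(im,cv2.COLOR_RGB2HSV)
m=((hsv[...,0]<14)&(hsv[...,1]>100)).astype(np.uint8); m[:280]=0;m[298:]=0;m[:,:180]=0;m[:,255:]=0
ct=max(cv2.findContours(m,0,2)[0],key=cv2.contourArea); r=cv2.minAreaRect(ct);print('bar',r,ray(t,*r[0],161),[ray(t,*p,160).round(1)[:2].tolist() for p in cv2.boxPoints(r)])
# lid frame corners z=176
for u,v in [(150+68/4,165+52/4),(150+468/4,165+37/4),(150+72/4,165+412/4),(150+478/4,165+397/4)]:
    print('corner',ray(t,u,v,176).round(1))
```

```text
[(np.float64(294.5), 165), (np.float64(295.5), 240)] [(np.float64(336.5), 165), (np.float64(334.5), 240)] [(np.float64(315.0), 165), (np.float64(314.5), 240)]
axis [ 508.4 -245.7   36. ] [ 459.2 -215.8   36. ] apparent radii [15.4, 15.1, 15.4, 15.1] seam deg [-1.1, -1.2]
bar ((219.4712371826172, 287.7232971191406), (5.921865940093994, 57.14600372314453), 87.87889862060547) [466.90864308 220.69031514 161.        ] [[472.7, 282.7], [474.1, 159.4], [461.3, 159.1], [459.9, 282.2]]
corner [708.2 331.3 176. ]
corner [710.8 113.3 176. ]
corner [510.9 328.1 176. ]
corner [513.3 110.8 176. ]
```

The seam sits about 1° off the top, and the tube lies still, at (294–336,165) in the wrist view. Next I turn the tool by -121° to line the jaws up across the bar, and travel to the kiln at height.

```bash
python3 -m creep '[{"xyz":[0,0,-0.5],"rotation":[0,0,-1]},{"xyz":[0,0,-0.5],"rotation":[0,0,-1]},{"xyz":[0,0,-0.5],"rotation":[0,0,-1]},{"xyz":[0,0,-0.5],"rotation":[0,0,-1]},{"xyz":[0,0,-0.2],"rotation":[0,0,-1]},{"xyz":[0,0,0],"rotation":[0,0,-1]},{"xyz":[0,0,0],"rotation":[0,0,-1]},{"xyz":[0,0,0],"rotation":[0,0,-1]},{"xyz":[0,0,0],"rotation":[0,0,-1]},{"xyz":[0,0,0],"rotation":[0,0,-1]},{"xyz":[0,0,0],"rotation":[0,0,-1]},{"xyz":[0,0,0],"rotation":[0,0,-1]},{"xyz":[0,0,0],"rotation":[0,0,-1]},{"xyz":[0,0,0],"rotation":[0,0,-1]},{"xyz":[0,0,0],"rotation":[0,0,-1]},{"xyz":[0,0,0],"rotation":[0,0,-1]},{"xyz":[0,0,0],"rotation":[0,0,-1]},{"xyz":[0,0,0],"rotation":[0,0,-1]},{"xyz":[0,0,0],"rotation":[0,0,-1]},{"xyz":[0,0,0],"rotation":[0,0,-1]}]' -0.2
python3 - <<'E'
from h import *
plan([467,221,260],0.7)
print(ctrl.read_state()['qpos'])
E
```

```text
clock: 12.18
ee_pos: [473.0, -227.2, 266.6]
ee_rot: [-0.001, 1.0, -0.006, -0.001]
wrist_force: [0.3, 0.3, 0.2]
gripper_width: 34.9
shift units (25mm): [ -0.44 -17.92   0.29]
rot units (6deg): [-0.01  0.02 -0.23] deg [-0.1  0.1 -1.4]
shift in target frame: [ -0.02 -17.93   0.26]
[ 0.86688078  0.06997767 -0.48988125  1.71038002  0.03316631  1.37203473
  0.35993629]
```

```bash
python3 -m creep '[{"xyz":[0,-0.5,0],"rotation":[0,0,-0.23]},{"xyz":[0,-1,0],"rotation":[0,0,0]},{"xyz":[0,-1,0],"rotation":[0,0,0]},{"xyz":[0,-1,0],"rotation":[0,0,0]},{"xyz":[0,-1,0],"rotation":[0,0,0]},{"xyz":[0,-1,0],"rotation":[0,0,0]},{"xyz":[0,-1,0],"rotation":[0,0,0]},{"xyz":[0,-1,0],"rotation":[0,0,0]},{"xyz":[0,-1,0],"rotation":[0,0,0]},{"xyz":[0,-1,0],"rotation":[0,0,0]},{"xyz":[0,-1,0],"rotation":[0,0,0]},{"xyz":[0,-1,0],"rotation":[0,0,0]},{"xyz":[0,-1,0],"rotation":[0,0,0]},{"xyz":[0,-1,0],"rotation":[0,0,0]},{"xyz":[0,-1,0],"rotation":[0,0,0]},{"xyz":[0,-1,0],"rotation":[0,0,0]},{"xyz":[0,-1,0],"rotation":[0,0,0]},{"xyz":[0,-1,0],"rotation":[0,0,0]},{"xyz":[0,-0.4,0.2],"rotation":[0,0,0]},{"xyz":[0,0,0],"rotation":[0,0,0]}]'
python3 - <<'E'
from h import *
shot('wrist','w8');shot('side','s8')
plan([467,221,161],0.7)
print(ctrl.read_state()['qpos'])
E
```

```text
clock: 14.68
ee_pos: [468.6, 220.9, 262.3]
ee_rot: [0.0, 1.0, 0.006, -0.001]
wrist_force: [0.0, -0.5, 0.3]
gripper_width: 35.2
shift units (25mm): [-0.1  -0.07  4.07]
rot units (6deg): [ 0.01  0.01 -0.04] deg [ 0.1  0.  -0.2]
shift in target frame: [-0.1  -0.07  4.07]
[ 0.41873553  0.09856305 -0.95309704  1.72002025  0.08269295  1.36610163
 -0.54072682]
```

View pics/w8.png

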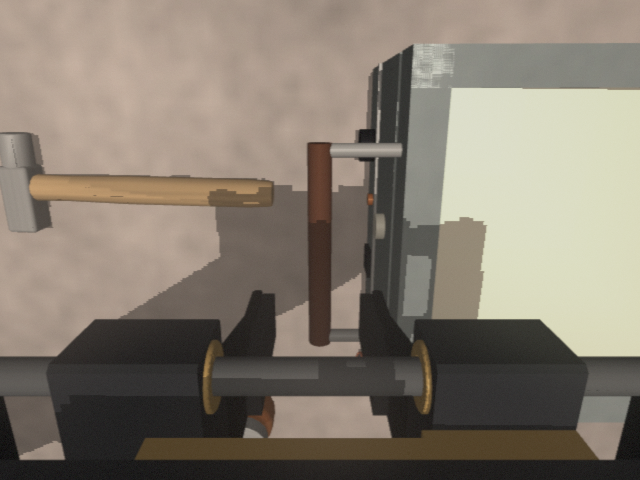

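View pics/s8.png

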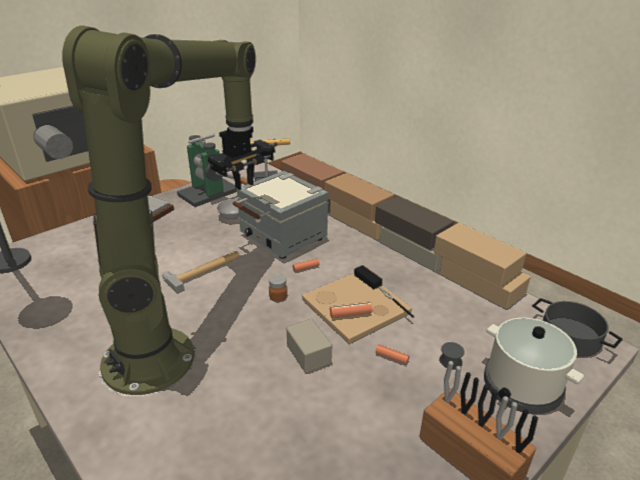

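The bar is centred between the jaws, running from (319,143) to (319,345). Its offset along tool x is under 1 mm. I'll go down to it.

```bash
python3 -m creep '[{"xyz":[-0.04,0,0.5],"rotation":[0,0,0]},{"xyz":[0,0,0.8],"rotation":[0,0,0]},{"xyz":[0,0,0.8],"rotation":[0,0,0]},{"xyz":[0,0,0.8],"rotation":[0,0,0]},{"xyz":[0,0,0.6],"rotation":[0,0,0]},{"xyz":[0,0,0.4],"rotation":[0,0,0]},{"xyz":[0,0,0.15],"rotation":[0,0,0]},{"xyz":[0,0,0],"rotation":[0,0,0]}]'
python3 - <<'E'
from h import *
shot('wrist','w9'); print(ctrl.read_state()['wrist_force'],ctrl.read_state()['qpos'])
E
```

```text
clock: 15.78
ee_pos: [468.9, 220.1, 161.9]
ee_rot: [-0.0, 1.0, 0.005, 0.0]
wrist_force: [-0.7, -0.4, 1.0]
gripper_width: 34.3
[0.22729355 0.70257716 0.42084981] [ 0.37574141  0.19689437 -0.9439909   1.85527007  0.17283148  1.17454251
 -0.61697208]
```

View pics/w9.png

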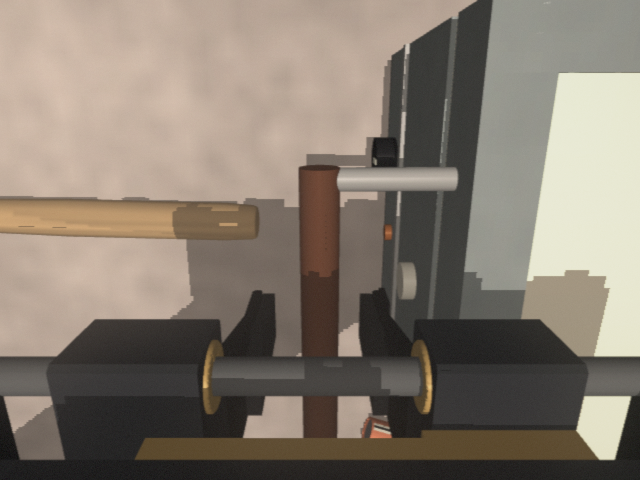

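The bar (300–339 px) is between the fingers and clear of the lid face. Closing.

```bash
python3 -m creep '[{"xyz":[0,0,0],"rotation":[0,0,0]},{"xyz":[0,0,0],"rotation":[0,0,0]},{"xyz":[0,0,0],"rotation":[0,0,0]},{"xyz":[0,0,0],"rotation":[0,0,0]},{"xyz":[0,0,0],"rotation":[0,0,0]},{"xyz":[0,0,0],"rotation":[0,0,0]}]' -1
python3 - <<'E'
from h import *
p,r=tool(); H=np.array([p[0]-0+245,222,140.]); 
# arc for grasp point; bar assumed at (467.5,158): R,phi0
Rr=np.hypot(245,18);f0=np.arctan2(18,245)
prev=None
for k in range(0,51,3):
    a=np.radians(k)+f0; x=-Rr*np.cos(a);z=Rr*np.sin(a)
    if prev: print(k,'d units tool x %.3f z %.3f'%((x-prev[0])/25,-(z-prev[1])/25))
    prev=(x,z)
E
```

```text
clock: 16.58
ee_pos: [469.9, 220.1, 162.1]
ee_rot: [-0.0, 1.0, 0.004, 0.001]
wrist_force: [5.7, 1.6, -2.4]
gripper_width: 12.6
3 d units tool x 0.051 z -0.512
6 d units tool x 0.078 z -0.509
9 d units tool x 0.104 z -0.504
12 d units tool x 0.131 z -0.498
15 d units tool x 0.156 z -0.490
18 d units tool x 0.182 z -0.481
21 d units tool x 0.207 z -0.471
24 d units tool x 0.231 z -0.460
27 d units tool x 0.255 z -0.447
30 d units tool x 0.278 z -0.433
33 d units tool x 0.300 z -0.418
36 d units tool x 0.322 z -0.401
39 d units tool x 0.342 z -0.384
42 d units tool x 0.362 z -0.366
45 d units tool x 0.381 z -0.346
48 d units tool x 0.398 z -0.326
```

```bash
python3 -m creep '[{"xyz":[0.01,0,-0.25],"rotation":[0,0,0]},{"xyz":[0.03,0,-0.26],"rotation":[0,0,0]},{"xyz":[0.08,0,-0.51],"rotation":[0,0,0]},{"xyz":[0.1,0,-0.5],"rotation":[0,0,0]},{"xyz":[0,0,0],"rotation":[0,0,0]}]'
python3 - <<'E'
from h import *
print(ctrl.read_state()['qpos']); shot('side','s10')
c=dict(np.load('pics/s10.npz'));im=cv2.cvtColor(c['color'],cv2.COLOR_RGB2BGR)[100:270,170:350]
cv2.imwrite('pics/z_s10.png',cv2.resize(im,None,fx=3.4,fy=3.4,interpolation=cv2.INTER_CUBIC))
E
```

```text
clock: 17.2
ee_pos: [476.0, 220.1, 200.4]
ee_rot: [-0.001, 1.0, 0.004, 0.002]
wrist_force: [7.4, 1.3, -5.9]
gripper_width: 12.5
[ 0.39178946  0.16766263 -0.94873829  1.79721667  0.14451294  1.24573336
 -0.58783892]
```

View pics/z_s10.png

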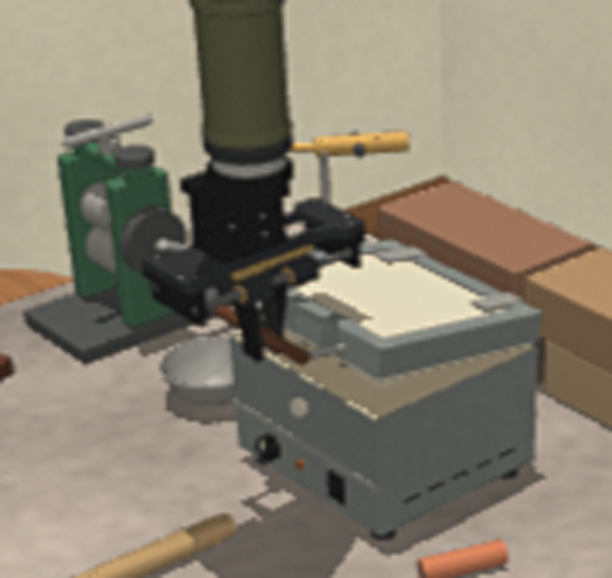

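The lid is opening cleanly. The steady +x force suggests the bar sits about 1 mm further out than commanded, so I add that in and carry on along the arc.

```bash
python3 -m creep '[{"xyz":[0.15,0,-0.5],"rotation":[0,0,0]},{"xyz":[0.17,0,-0.49],"rotation":[0,0,0]},{"xyz":[0.19,0,-0.48],"rotation":[0,0,0]},{"xyz":[0.21,0,-0.47],"rotation":[0,0,0]},{"xyz":[0.23,0,-0.46],"rotation":[0,0,0]},{"xyz":[0.255,0,-0.45],"rotation":[0,0,0]},{"xyz":[0.28,0,-0.43],"rotation":[0,0,0]},{"xyz":[0,0,0],"rotation":[0,0,0]}]'
python3 - <<'E'
from h import *
print(ctrl.read_state()['qpos'],ctrl.read_state()['wrist_torque'])
E
```

```text
clock: 18.25
ee_pos: [511.3, 220.5, 282.4]
ee_rot: [0.0, 1.0, 0.005, -0.001]
wrist_force: [-0.4, 1.1, -4.4]
gripper_width: 13.1
[ 0.37454726  0.20319944 -0.94122001  1.60252898  0.16521628  1.42131696
 -0.57253277] [ 0.06871548  0.01744097 -0.02954837]
```

```bash
python3 -m creep '[{"xyz":[0.3,0,-0.42],"rotation":[0,0,0]},{"xyz":[0.32,0,-0.4],"rotation":[0,0,0]},{"xyz":[0.34,0,-0.38],"rotation":[0,0,0]},{"xyz":[0.36,0,-0.37],"rotation":[0,0,0]},{"xyz":[0.37,0,-0.33],"rotation":[0,0,0]},{"xyz":[0,0,0],"rotation":[0,0,0]},{"xyz":[0,0,0],"rotation":[0,0,0]}]'
python3 - <<'E'
from h import *
print(ctrl.read_state()['qpos'],ctrl.read_state()['wrist_force'])
shot('side','s11');shot('top','t11');shot('wrist','w11')
c=dict(np.load('pics/s11.npz'));im=cv2.cvtColor(c['color'],cv2.COLOR_RGB2BGR)[80:270,170:350]
cv2.imwrite('pics/z_s11.png',cv2.resize(im,None,fx=3.1,fy=3.1,interpolation=cv2.INTER_CUBIC))
W=pts(c)
np.set_printoptions(suppress=True)
t=dict(np.load('pics/top0.npz'))
print(ctrl.read_state()['ee_pos'])
E
```

```text
clock: 19.12
ee_pos: [552.8, 221.1, 331.1]
ee_rot: [0.0, 1.0, 0.005, -0.001]
wrist_force: [-7.3, -1.2, 4.7]
gripper_width: 13.1
[ 0.31823758  0.29096683 -0.92508255  1.42730485  0.23090145  1.53865463
 -0.58437611] [-7.34636764 -1.17496538  4.68179359]
[552.76941461 221.12323921 331.0795299 ]
```

View pics/z_s11.png

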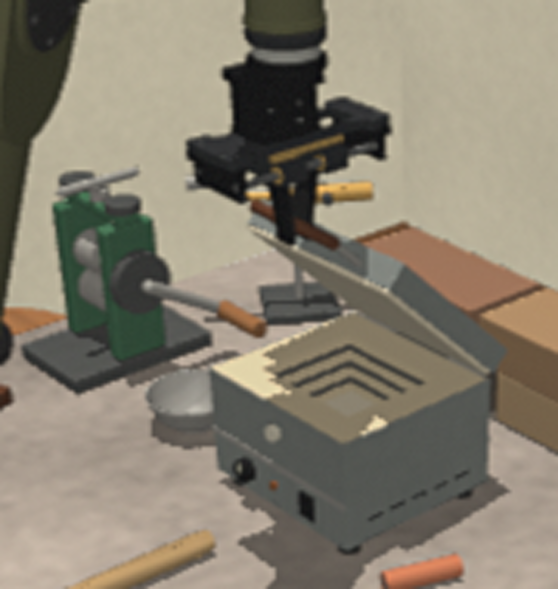

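View pics/t11.png

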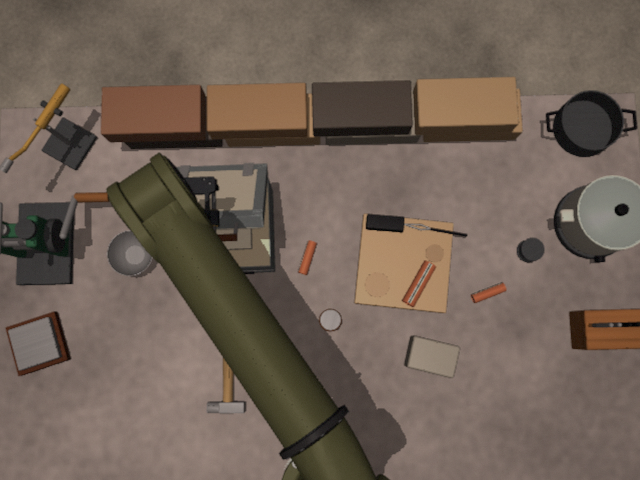

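View pics/w11.png

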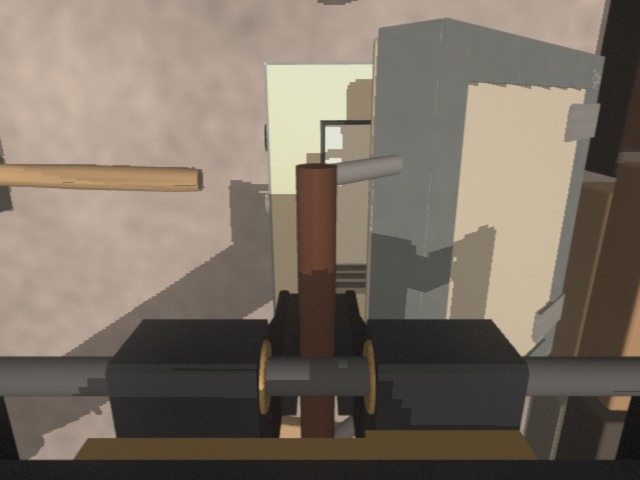

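The bar is gripped and the lid is up. I'll check its angle independently by fitting a plane to the lid face, at about (470–560,110–300) in the wrist view.

Run:
```python
from h import *
c=dict(np.load('pics/w11.npz')); W=pts(c)
def fit(P):
    P=P[np.isfinite(P).all(1)]
    for _ in range(5):
        m=P.mean(0);n=np.linalg.svd(P-m,full_matrices=False)[2][2];d=(P-m)@n; P=P[np.abs(d)<max(2*d.std(),1)]
    n*=np.sign(n[2]); print(len(P),n.round(3),'tilt',np.degrees(np.arctan2(np.hypot(n[0],n[1]),n[2])).round(2),'std',d.std().round(2))
fit(W[110:300,480:550].reshape(-1,3)); fit(W[100:225,480:560].reshape(-1,3));fit(W[60:210,395:435].reshape(-1,3))
c=dict(np.load('pics/s11.npz'));W=pts(c)
# outer side/top face in side view: print region px
fit(W[int(80+255/3.1):int(80+330/3.1),int(170+370/3.1):int(170+430/3.1)].reshape(-1,3))
t=dict(np.load('pics/t11.npz'));W=pts(t);fit(W[170:205,222:255].reshape(-1,3))
# closed-lid baseline fits
t=dict(np.load('pics/top0.npz'));W=pts(t);fit(W[190:255,182:255].reshape(-1,3))
# bystander shifts
a=dict(np.load('pics/top0.npz'))['color'].astype(int);b=dict(np.load('pics/t11.npz'))['color'].astype(int)
d=(np.abs(a-b).sum(2)>60).astype(np.uint8); print([cv2.boundingRect(k) for k in cv2.findContours(d,0,2)[0] if cv2.contourArea(k)>15])
```

```text
13227 [0.701 0.01  0.713] tilt 44.53 std 0.26
9946 [0.701 0.01  0.713] tilt 44.53 std 0.26
5422 [-0.717 -0.011  0.697] tilt 45.79 std 0.46
456 [-0.702  0.7    0.13 ] tilt 82.51 std 16.96
989 [0.702 0.01  0.712] tilt 44.62 std 1.13
4745 [0.971 0.046 0.236] tilt 76.34 std 40.29
[(406, 262, 30, 45), (394, 256, 34, 46), (141, 243, 10, 11), (279, 199, 7, 67), (271, 183, 9, 10), (106, 153, 534, 327)]
```

```bash
python3 -m creep '[{"xyz":[0,0,-0.04],"rotation":[0,0,0]},{"xyz":[0,0,0],"rotation":[0,0,0]},{"xyz":[0,0,0],"rotation":[0,0,0]},{"xyz":[0,0,0],"rotation":[0,0,0]},{"xyz":[0,0,0],"rotation":[0,0,0]},{"xyz":[0,0,0],"rotation":[0,0,0]}]'
python3 - <<'E'
from h import *
c=shot('wrist','w12'); t=shot('top','t12')
W=pts(c);P=W[110:300,480:550].reshape(-1,3);m=P.mean(0);n=np.linalg.svd(P-m,full_matrices=False)[2][2];print(np.degrees(np.arctan2(abs(n[0]),abs(n[2]))))
p=ctrl.read_state()['ee_pos'];print(p,np.degrees(np.arcsin((p[2]-4.1-140)/245.66))-4.2)
im=cv2.cvtColor(t['color'],cv2.COLOR_RGB2BGR)
cv2.imwrite('pics/z_t12.png',cv2.resize(im[205:320,345:515],None,fx=4.7,fy=4.7,interpolation=cv2.INTER_CUBIC))
E
```

```text
clock: 20.02
ee_pos: [553.2, 221.1, 331.5]
ee_rot: [0.0, 1.0, 0.005, -0.0]
wrist_force: [-6.2, -0.6, 2.1]
gripper_width: 13.0
49.845998653615084
[553.16238766 221.14012814 331.46071351] 45.50130237172091
```

View pics/z_t12.png

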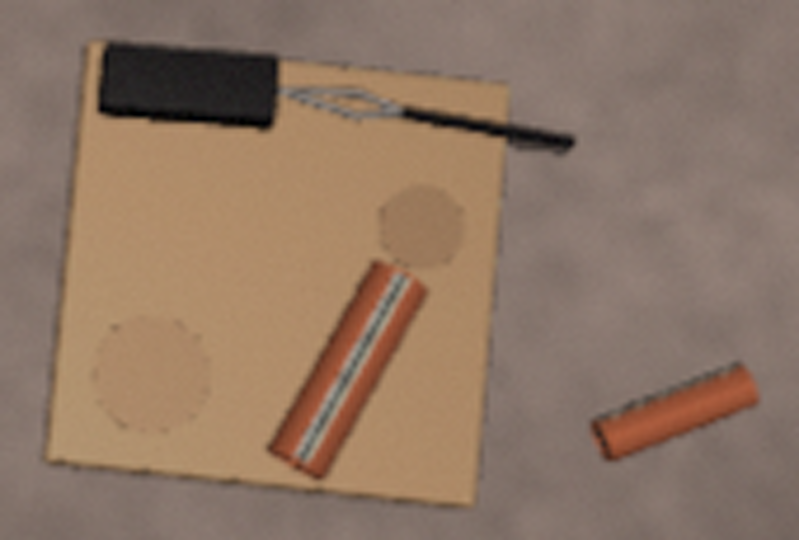

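The top view shows the seam on top along the tube's midline, from (400,275) to (310,455), with the charcoal and tweezers where they were. The 49.8° figure came from a fit without outlier trimming, so I'll redo it the robust way before handing in.

Run:
```python
from h import *
for f in ['w11','w12']:
    W=pts(dict(np.load(f'pics/{f}.npz')))
    for reg in [W[110:300,480:550],W[60:210,395:435]]:
        P=reg.reshape(-1,3)
        for _ in range(8):
            m=P.mean(0);n=np.linalg.svd(P-m,full_matrices=False)[2][2];d=(P-m)@n;P=P[np.abs(d)<max(2*d.std(),1)]
        n*=np.sign(n[2]);print(f,n.round(3),len(P),np.degrees(np.arctan2(n[0],n[2])).round(2))
```

```text
w11 [0.701 0.01  0.713] 13227 44.52
w11 [-0.717 -0.011  0.697] 5422 -45.79
w12 [0.703 0.01  0.711] 13236 44.66
w12 [-0.716 -0.011  0.698] 5437 -45.74
```

The trimmed fits give 44.7° from the lid face and 44.3° from the front face. Arm kinematics give 45.5°. All are within about 0.7° of 45°, so I'm handing it in.

Run:
```python
from h import *
print(ctrl.close_job()); s=ctrl.read_state(); print(s['clock'],s['wrist_force'],s['gripper_width'])
```

```text
the job is handed in; nothing more can be done
None
the job is handed in; nothing more can be done
```

The tube's seam is on top, and the arm is holding the kiln lid at about 45 degrees. I handed the job in at about 20 s.

- **Tube:** I pushed it sideways along the board with one open finger, without lifting it, in four small steps. The wrist camera then measured the seam about 1° off straight up. A later top view still showed the seam along the top and the tube lying still. Its front end is only a few millimetres from the board's front edge.
- **Lid:** I gripped the wooden bar and raised it along the hinge arc. At the last reading the opening was 13.0 mm and the wrist force about 7 N.
- **Lid angle:** the checks disagreed slightly. The arm's position gives 45.5°, while plane fits to the depth images give 44.7° (lid face) and 44.3° (front face). One fit that kept stray points read 49.8°; I redid it with them trimmed.
- **Other things on the bench:** in the last close-up, the charcoal, tweezers and small tube to the right of the board had not moved. Comparing the top views showed the tube as the only obvious change away from the arm and its shadow. The arm hides part of the bench in that view, so this check was only partial.

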